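# Confirm a pick at the parts trolley bench

### The job

The picker has just taken parts from the carton of steel sleeves (the short tubes): gently press the button in front of that carton until it is well down and let it come back up, then gently press the large button on the order terminal to close the order, and withdraw. Use only the fingertips: leave the other buttons and stations alone, and do not shift or pick up any of the parts or other things lying about.

Things in the scene. Friction and masses are not known exactly. Their poses are not given: they have to be found in the camera images.
- bin_sleeves: Pick station fixed to the bench: wood board 235 x 110 x 12 mm, open carton (140 x 105 mm, 4 mm walls, rim 72 mm above bench) on its far part, round button on its near end. Origin: centre of the underside; x from button (at x = -85 mm) to carton (centre x = +45 mm). Carton holds two plain steel sleeves (short tubes) standing upright. Stations differ only in contents and change places.
- btn_sleeves_top (a point): Centre of the top face of the grey round button (28 mm diameter, black housing 44 mm diameter) of the station with the sleeves; about 38 mm above the bench when up, 10 mm lower when fully pressed. It stands 14 mm proud of its housing. The carton's near wall begins 60 mm from the button's centre.
- btn_sleeves (a joint): Travel of that button: 0 up, 0.010 m fully pressed, against a hard stop. It springs back: about 2.4 N starts it, the force grows evenly, 8 N holds it fully down. It registers when it is more than 4.5 mm down.
- bin_bolts: Pick station fixed to the bench: wood board 235 x 110 x 12 mm, open carton (140 x 105 mm, 4 mm walls, rim 72 mm above bench) on its far part, round button on its near end. Origin: centre of the underside; x from button (at x = -85 mm) to carton (centre x = +45 mm). Carton holds two dark hexagon bolts standing on their heads. Stations differ only in contents and change places.
- btn_bolts_top (a point): Centre of the top face of the grey round button (28 mm diameter, black housing 44 mm diameter) of the station with the bolts; about 38 mm above the bench when up, 10 mm lower when fully pressed. It stands 14 mm proud of its housing. The carton's near wall begins 60 mm from the button's centre.
- btn_bolts (a joint): Travel of that button: 0 up, 0.010 m fully pressed, against a hard stop. It springs back: about 2.4 N starts it, the force grows evenly, 8 N holds it fully down. It registers when it is more than 4.5 mm down.
- bin_flanges: Pick station fixed to the bench: wood board 235 x 110 x 12 mm, open carton (140 x 105 mm, 4 mm walls, rim 72 mm above bench) on its far part, round button on its near end. Origin: centre of the underside; x from button (at x = -85 mm) to carton (centre x = +45 mm). Carton holds one flat steel ring flange. Stations differ only in contents and change places.
- btn_flanges_top (a point): Centre of the top face of the grey round button (28 mm diameter, black housing 44 mm diameter) of the station with the flange; about 38 mm above the bench when up, 10 mm lower when fully pressed. It stands 14 mm proud of its housing. The carton's near wall begins 60 mm from the button's centre.
- btn_flanges (a joint): Travel of that button: 0 up, 0.010 m fully pressed, against a hard stop. It springs back: about 2.4 N starts it, the force grows evenly, 8 N holds it fully down. It registers when it is more than 4.5 mm down.
- terminal: Order terminal fixed on the bench, to the left or the right of the stations: a flat grey case 120 x 160 x 30 mm (x, y, z) with a blank dark screen on its far half and two round grey buttons side by side on its near half, 80 mm apart; which is left varies. Origin: centre of its underside.
- btn_done_base: Black round housing (58 mm diameter, 12 mm high) of the large button, fixed on the terminal. Origin: centre of its underside, 30 mm above the bench.
- btn_done_top (a point): The LARGE button of the terminal (order complete): centre of its top face, 42 mm diameter, about 56 mm above the bench when up; 14 mm proud of its housing.
- btn_done (a joint): Travel of that button: 0 up, 0.010 m fully pressed, against a hard stop. It springs back: about 2.4 N starts it, the force grows evenly, 8 N holds it fully down. It registers when it is more than 4.5 mm down.
- btn_short_base: Black round housing (36 mm diameter, 12 mm high) of the small button, fixed on the terminal. Origin: centre of its underside, 30 mm above the bench.
- btn_short_top (a point): The SMALL button of the terminal (shortage): centre of its top face, 20 mm diameter, about 56 mm above the bench when up; 14 mm proud of its housing.
- btn_short (a joint): Travel of that button: 0 up, 0.010 m fully pressed, against a hard stop. It springs back: about 2.4 N starts it, the force grows evenly, 8 N holds it fully down. It registers when it is more than 4.5 mm down.
- sleeve0: Loose steel sleeve, 38 mm outside, 26 mm bore, 45 mm high, upright in its carton. Origin: centre of its underside.
- sleeve1: Loose steel sleeve, 38 mm outside, 26 mm bore, 45 mm high, upright in its carton. Origin: centre of its underside.
- bolt0: Loose dark steel hexagon bolt standing on its head in its carton: head 32 mm across corners, 12 mm high, shank 18 mm, 48 mm in all. Origin: centre of its underside.
- bolt1: Loose dark steel hexagon bolt standing on its head in its carton: head 32 mm across corners, 12 mm high, shank 18 mm, 48 mm in all. Origin: centre of its underside.
- flange0: Loose flat steel ring, 80 mm outside, 40 mm bore, 26 mm thick, lying in its carton. Origin: centre of its underside.
- carton: Closed loose carton with a pale band, 100 x 130 x 50 mm, on the bench on the other side from the terminal. Origin: centre of its underside.
- spare_sleeve: One more loose steel sleeve, 38 mm outside, 45 mm high, standing on the bench in front of the stations. Not part of the job. Origin: centre of its underside.
- wrench: Loose wrench lying on the bench in front of the stations, 160 mm long, at most 25 mm high. Origin: middle of its underside; own x along it.

How it is judged (in metres and radians):
On the way, in this order (a step that is already met when the one before it is completed fails the run):
1. the button in front of the carton of sleeves is pressed more than 4.5 mm (value of joint btn_sleeves above 0.0045 m), for 0.05 s.
2. with that button up again, the terminal's large button is pressed more than 4.5 mm (value of joint btn_sleeves below 0.002 m and value of joint btn_done above 0.0045 m), for 0.05 s.
At the end, for the whole second after the job is handed in: All five buttons are up again (less than 1.5 mm down) and every loose thing is at rest within 10 mm of where it started (value of joint each of btn_sleeves, btn_done, btn_bolts, btn_flanges, btn_short below 0.0015 m and distance of each of sleeve0, sleeve1, bolt0, bolt1, flange0, carton, spare_sleeve, wrench from where it was at the start of the episode below 0.01 m and linear speed of each of sleeve0, sleeve1, bolt0, bolt1, flange0, carton, spare_sleeve, wrench below 0.02 m/s); the robot touches nothing.
It fails at once if a wrong button is pressed (more than 2 mm) (value of joint any of btn_bolts, btn_flanges, btn_short above 0.002 m).
It fails at once if the robot touches another station or the small button (more than 1 N) (contact force between any of the fingers, the arm and bin_bolts above 1 N or contact force between any of the fingers, the arm and bin_flanges above 1 N or contact force between any of the fingers, the arm and btn_short_base above 1 N).
It fails at once if the right station, the large button or the terminal is pushed roughly (more than 40 N) (contact force between any of the fingers, the arm and bin_sleeves above 40 N or contact force between any of the fingers, the arm and btn_done_base above 40 N or contact force between any of the fingers, the arm and terminal above 40 N).
It fails at once if a part or a bystander is shifted, lifted or carried (more than 10 mm) (distance of any of sleeve0, sleeve1, bolt0, bolt1, flange0, carton, spare_sleeve, wrench from where it was at the start of the episode above 0.01 m).
It also fails if it takes over 61 s, if anything falls off the work surface, if the arm or the gripper's body presses on something with over 40 N, if the wrist force passes 120 N, or if a joint passes its speed limit or range.

### The arm

A 6-joint arm with a two-finger parallel gripper is mounted at the origin on the work surface. World frame = base frame: x ahead of the robot, y to its left, z up, the work surface at z = 0. Lengths are in m, angles in degrees, forces in N, time in s.
With the tool pointing down it reaches from about 0.35 to 0.875 m from the base axis. Payload 4.2 kg.
Tool frame: the origin (TCP) lies midway between the tips of the shut fingers; the grasp point (between the pads) lies 19 mm behind it; z points along the fingers, y is the line along which they close (so a half turn about z gives the same grasp; the last joint's range is limited). The gripper opens to 87 mm and grips with 3 to 60 N. Pads are 19 mm wide; open, the fingers measure 117 mm over their backs; the gripper's body (75 mm by 190 mm) begins 51 mm behind the grasp point.
Start: joints at [-61.73, 22.042, 0.453, 0, -68.411, -14.817], TCP at [0.145, -0.608, 0.223] pointing down, gripper open.
Joint ranges: [-179.83, 179.83], [-69.29, 118.12], [-61.27, 80.66], [-181.25, 117.63], [-171.15, -9.14], [-177.46, 177.46]. Speed limits (degrees/s): [159.86, 159.86, 180, 180, 180, 180].

### API

Orientations are given as [roll, pitch, yaw] about the fixed x, y, z axes, in that order (R = Rz(yaw) Ry(pitch) Rx(roll)).
In Python, from workcell import env gives the robot as it stands. The module is installed in compiled form; this text tells all that it offers. Calls block until the motion is done:
- env.goto(position, orientation): joint-space move of the TCP to a pose.
- env.move_straight(position, rotation=None, rate=0.15, force_limit=None): straight line of the TCP; rotation=None keeps the orientation; rate is the mean speed in m/s. With force_limit (N) it stops when the force on the tool has changed by that much, and returns True; else False.
- env.set_joints(angles): joint-space move.
- env.gripper_to(opening, grasp_force=None): opening from 0.0 (shut) to 1.0 (fully open); grasp_force is the grip in N (None keeps the last); returns when the fingers have stopped.
- env.dwell(seconds).
- env.inverse_kinematics(position, orientation): joint angles nearest the present ones, or None.
- env.read_state(): the state.
- env.grab_frame(name): name is "scene" or "top"; returns a dict with "image" (420x560x3 uint8, blue, green, red), "fx", "fy", "cx", "cy" (pixels), "D" ([k1, k2, p1, p2, k3] as OpenCV has them; the pictures are not rectified), "position" and "orientation" of the camera in the world. Camera axes: x right, y up, looking along -z (the intrinsics and any distortion apply to the point x, -y, -z); pixel columns grow to the right and rows downward; lengths in m; the calibration is good to about 2 mm. A picture is of the moment at which its call begins. There is no depth.
A pose or a line that the arm cannot do raises env.Unreachable and nothing moves.
- env.close_job(): hands the job in; it is judged then, once.
Trained networks look in a picture, given as the dict that the camera call returned (one of the last four; its "shot" number tells which), for a name from the list of things; names that differ only in an ending like _2 or _b are one class to them, and where a whole thing is asked for, a point or a joint stands for the part that bears it (a point fixed in the world has none). Each returns a list of dicts, best first, with "score" (0 to 1); they miss things now and then, are a little off and sometimes report something else, mostly with a low value. They report only what shows in the picture. A call takes as long as a camera call.
- env.search_frame(picture, thing): "xyz" ([x, y, z] in m, in world coordinates, good to about 4 mm: the middle of the surface that is visible of it).
- env.trace(picture, thing): "mask" (420x560 bool, what is visible of it).
The state is a dict: "clock": time; "joint_positions": joint angles; "qvel": joint speeds; "joint_torque": joint torques, N m; "position": TCP position; "tool_rot": TCP orientation; "force": force on the tool from outside, world axes, zero at the start; "wrist_torque": the same for the moment, N m; "opening": opening from 0.0 (shut) to 1.0 (fully open); "finger_force": force on a finger pad.
Only numpy, scipy, OpenCV 4.12 (cv2) and the standard library are available. Lean on these libraries where they do the work, as an engineer would, in place of code of your own. Each camera call takes 0.05 s, during which the arm holds its last target. There are 200 camera calls.

## Working session

There is one attempt and no reset: what is moved stays moved. The work goes in short steps, each a Python script; the robot and the scene stay as the last script left them, time stands still between calls to the robot, and variables do not carry over. Pictures are saved under pics/ and viewed, at most 10 in all, crops included, and the job is handed in when it is done.

```bash
mkdir -p pics
python3 - <<'E'
from workcell import env
import cv2
for n in("top","scene"):
    f=env.grab_frame(n); cv2.imwrite(f"pics/{n}1.png",f["image"])
    print(n,f["position"],f["orientation"],f["fx"],f["D"])
    for t in("btn_sleeves_top","btn_bolts_top","btn_flanges_top","btn_done_top","btn_short_top","sleeve0","bolt0","flange0","spare_sleeve","wrench","carton","terminal"):
        print(t,[(round(d["score"],2),[round(float(v),3) for v in d["xyz"]]) for d in env.search_frame(f,t)[:4]])
print(env.read_state()["clock"])
E
```

```text
top [0.42120032 0.00238691 1.31276891] [  5.98351983  -0.47515764 -90.54192915] 466.21331002594246 [-0.12521081  0.          0.          0.          0.        ]
btn_sleeves_top []
btn_bolts_top [(0.58, [0.496, 0.325, 0.051])]
btn_flanges_top [(0.55, [0.646, 0.0, 0.018]), (0.48, [0.523, 0.135, 0.039])]
btn_done_top [(0.73, [0.466, -0.374, 0.057]), (0.71, [0.524, 0.138, 0.041]), (0.42, [0.707, -0.161, 0.061])]
btn_short_top [(0.65, [0.464, -0.368, 0.056]), (0.59, [0.498, -0.32, 0.028]), (0.54, [0.451, -0.298, 0.058]), (0.26, [0.397, -0.072, 0.01])]
sleeve0 [(0.6, [0.706, -0.163, 0.06]), (0.53, [0.679, -0.111, 0.058])]
bolt0 [(0.45, [0.713, 0.034, 0.031]), (0.4, [0.673, -0.016, 0.032])]
flange0 [(0.9, [0.651, 0.146, 0.042])]
spare_sleeve [(0.43, [0.397, 0.106, 0.043])]
wrench [(0.73, [0.395, -0.079, 0.004])]
carton [(0.59, [0.499, 0.324, 0.05]), (0.53, [0.497, -0.318, 0.028])]
terminal [(0.86, [0.496, -0.318, 0.029])]
scene [1.0048523  0.35714742 0.80699296] [ 3.76976128e+01 -4.63665175e-02  1.30112482e+02] 456.11279603305263 [-0.05748916  0.          0.          0.          0.        ]
btn_sleeves_top [(0.6, [0.569, -0.14, 0.042]), (0.46, [0.573, 0.003, 0.033])]
btn_bolts_top [(0.56, [0.571, 0.002, 0.032])]
btn_flanges_top [(0.66, [0.532, 0.137, 0.04])]
btn_done_top [(0.56, [0.47, -0.369, 0.056]), (0.24, [0.572, -0.002, 0.034])]
btn_short_top []
sleeve0 [(0.67, [0.676, -0.123, 0.054]), (0.64, [0.71, -0.149, 0.043])]
bolt0 [(0.65, [0.721, 0.032, 0.055]), (0.5, [0.517, 0.335, 0.052]), (0.47, [0.682, -0.018, 0.038])]
flange0 [(0.92, [0.655, 0.149, 0.043])]
spare_sleeve [(0.57, [0.41, 0.108, 0.034]), (0.51, [0.677, -0.12, 0.057])]
wrench [(0.67, [0.398, -0.073, 0.009]), (0.61, [0.572, 0.002, 0.034])]
carton [(0.86, [0.516, 0.337, 0.047])]
terminal [(0.85, [0.512, -0.309, 0.027]), (0.61, [0.72, 0.028, 0.054]), (0.31, [0.671, 0.004, 0.014])]
1.3
```

View pics/top1.png

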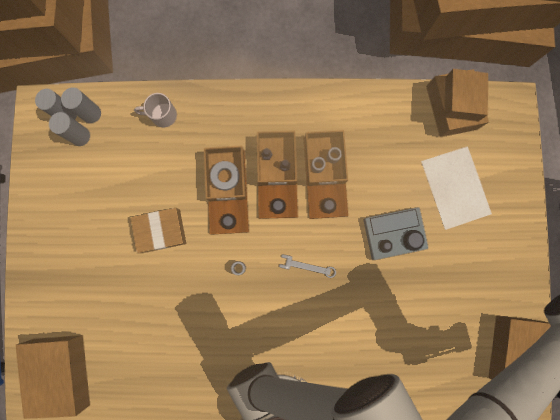

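View pics/scene1.png

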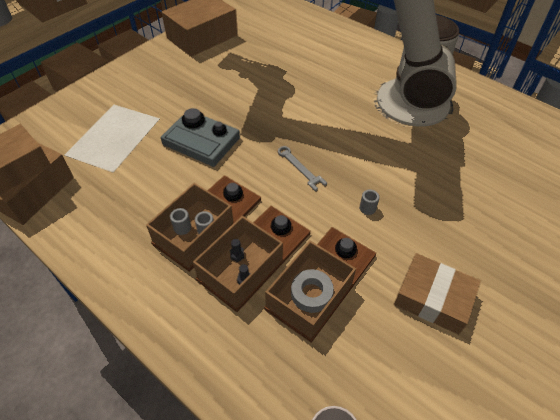

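The top picture shows the sleeves in the right-hand carton, with its button at about (328,206). The terminal's large button is at about (414,240) and the small one at (386,246). In the scene picture the sleeves button is at (233,188) and the large button at (193,117). I'll project the button tops from both views and then approach.

```bash
cat > h.py <<'E'
from workcell import env
import cv2, numpy as np
from scipy.spatial.transform import Rotation as R
def ray(f,uv,z):
    K=np.array([[f["fx"],0,f["cx"]],[0,f["fy"],f["cy"]],[0,0,1]])
    p=cv2.undistortPoints(np.array([[uv]],float),K,np.array(f["D"])).ravel()
    d=R.from_euler("xyz",f["orientation"],degrees=True).apply([p[0],-p[1],-1]); c=np.array(f["position"])
    return c+d*(z-c[2])/d[2]
E
python3 - <<'E'
from h import *
px={"top":[((328,206),.038),((278,206),.038),((414,240),.056),((386,246),.056)],"scene":[((233,187),.038),((282,221),.038),((193,116),.056),((220,127),.056)]}
for n in px:
    f=env.grab_frame(n)
    for uv,z in px[n]: print(n,uv,ray(f,uv,z).round(4))
    (u,v)=px[n][0][0]; (a,b)=px[n][2][0]
    c=[cv2.resize(f["image"][y-25:y+25,x-25:x+25],(400,400),interpolation=cv2.INTER_CUBIC) for x,y in((u,v),(a,b))]
    cv2.imwrite(f"pics/{n}_crop.png",np.clip(np.hstack(c)*1.8,0,255).astype("uint8"))
E
python3 -c "
import cv2,numpy as np
cv2.imwrite('pics/crops.png',cv2.resize(np.vstack([cv2.imread('pics/top_crop.png'),cv2.imread('pics/scene_crop.png')]),(600,600)))"
```

```text
top (328, 206) [ 0.5638 -0.1395  0.038 ]
top (278, 206) [ 0.5649 -0.0016  0.038 ]
top (414, 240) [ 0.4665 -0.3717  0.056 ]
top (386, 246) [ 0.4513 -0.2935  0.056 ]
scene (233, 187) [ 0.5672 -0.1402  0.038 ]
scene (282, 221) [0.5689 0.0023 0.038 ]
scene (193, 116) [ 0.4737 -0.3645  0.056 ]
scene (220, 127) [ 0.4593 -0.2846  0.056 ]
```

View pics/crops.png

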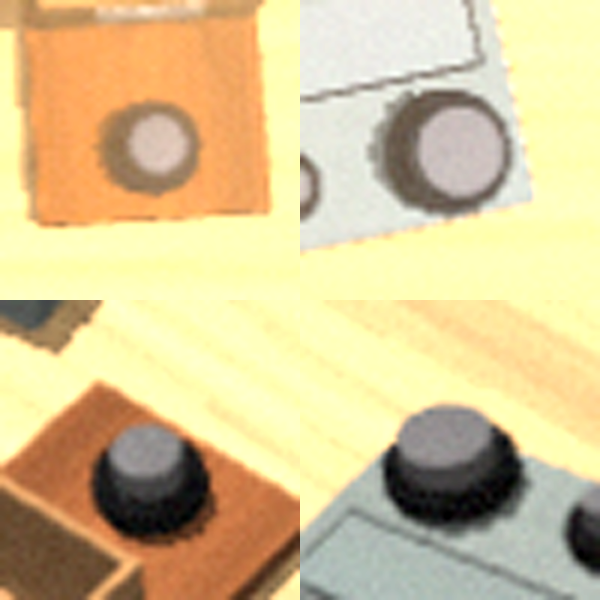

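The crops put the button tops at (329.3,204.7) and (415.7,240.2) in the top view. The two views agree to a few mm: sleeves button ≈ (0.567,-0.1415), large button ≈ (0.468,-0.375). The offset from the small button is about 80 mm, as given.

```bash
cat >> h.py <<'E'
def press(xy,top):
    s=env.read_state(); rot=[180,0,0] if env.inverse_kinematics([*xy,top+.1],[180,0,0]) is not None else s["tool_rot"]
    env.goto([*xy,top+.12],rot)
    env.move_straight([*xy,top+.015],rate=.1)
    hit=env.move_straight([*xy,top-.011],rate=.02,force_limit=7.0)
    env.dwell(.15); s=env.read_state(); print(rot,hit,s["position"],s["force"],s["clock"])
    env.move_straight([*xy,top+.03],rate=.05)
    env.move_straight([*xy,top+.12],rate=.12)
E
python3 - <<'E'
from h import *
print(env.read_state()["tool_rot"])
env.gripper_to(0.0)
press((.567,-.1415),.038)
f=env.grab_frame("scene"); cv2.imwrite("pics/s2.png",f["image"])
E
```

```text
[ 1.79998835e+02 -6.44685235e-04 -1.66545571e+02]
[180, 0, 0] True [ 0.56694814 -0.14148537  0.03030931] [-1.24504614  0.79276687  6.65446994] 7.625
```

The sleeves button went about 7.7 mm down at 6.7 N, which matches its spring. Next is the large button.

Run:
```python
from h import *
press((.468,-.375),.056)
s=env.read_state(); env.move_straight([.40,-.40,.25]); 
f=env.grab_frame("scene"); cv2.imwrite("pics/s3.png",f["image"])
print(env.read_state()["force"],env.read_state()["clock"])
```

```text
[180, 0, 0] True [ 0.46795308 -0.37500121  0.04832414] [-1.01224984  0.78217945  6.7421723 ] 12.95
[-0.08526007  1.41611311 -0.75486302] 15.6667
```

View pics/s3.png

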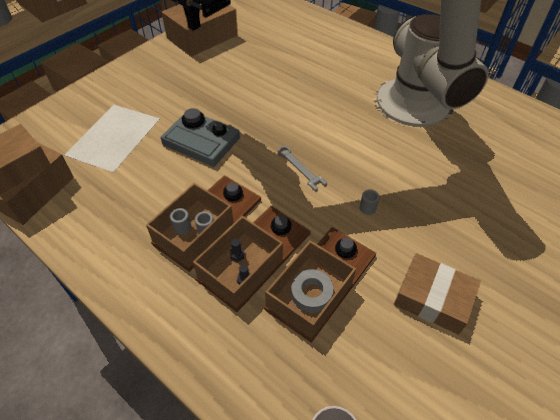

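The picture shows nothing shifted: sleeves at (180,222) and (205,222), wrench at (302,168), spare sleeve at (370,202). All the buttons are up and the arm is clear.

```bash
python3 -c "
from workcell import env
print(env.close_job())"
```

```text
the job is handed in; nothing more can be done
None
```

I pressed the sleeves button and then the terminal's large button, each about 7.7 mm down at under 7 N. The last picture showed all buttons back up and nothing shifted, and the job is handed in; no verdict came back.

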